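Line up the wrench sockets by size

TASK

Tidy the four loose wrench sockets onto the blue socket holder in order of size: the smallest on the black seat next to the upright drive post, then each larger one on the next seat along, so that the largest is farthest from the post. Each socket should stand upright, mouth up, centred on its own seat, and be left there.

Things in the scene. Friction and masses are not known exactly. Their poses are not given: they have to be found in the camera images.
- socket_a_center (a point): Centre (half-way up, on the axis) of the smallest of four plain steel wrench sockets: a round upright cylinder 26 mm in diameter and 38 mm high, hexagon mouth up, with a thin dark band round it. Loose, about 100 g (may vary by a third). At the start it stands upright on the bench, its z axis up.
- socket_b_center (a point): Centre (half-way up, on the axis) of the second smallest of four plain steel wrench sockets: a round upright cylinder 34 mm in diameter and 46 mm high, hexagon mouth up, with a thin dark band round it. Loose, about 180 g (may vary by a third). At the start it stands upright on the bench, its z axis up.
- socket_c_center (a point): Centre (half-way up, on the axis) of the second largest of four plain steel wrench sockets: a round upright cylinder 42 mm in diameter and 54 mm high, hexagon mouth up, with a thin dark band round it. Loose, about 300 g (may vary by a third). At the start it stands upright on the bench, its z axis up.
- socket_d_center (a point): Centre (half-way up, on the axis) of the largest of four plain steel wrench sockets: a round upright cylinder 50 mm in diameter and 62 mm high, hexagon mouth up, with a thin dark band round it. Loose, about 450 g (may vary by a third). At the start it stands upright on the bench, its z axis up.
- seat_1: Round black rubber seat, 60 mm wide, flat, with a bright dot in the middle: number 1 of four alike in a straight row, 72 mm apart, on the fixed blue holder plate (90 x 400 mm, 6 mm thick). Numbers count from one end, not always the drive post's. Origin: its centre on the plate's upper face, 6 mm above the bench, where a socket stands. Its own yaw means nothing; take the row's direction from the seats' positions.
- seat_2: Round black rubber seat, 60 mm wide, flat, with a bright dot in the middle: number 2 of four alike in a straight row, 72 mm apart, on the fixed blue holder plate (90 x 400 mm, 6 mm thick). Numbers count from one end, not always the drive post's. Origin: its centre on the plate's upper face, 6 mm above the bench, where a socket stands. Its own yaw means nothing; take the row's direction from the seats' positions.
- seat_3: Round black rubber seat, 60 mm wide, flat, with a bright dot in the middle: number 3 of four alike in a straight row, 72 mm apart, on the fixed blue holder plate (90 x 400 mm, 6 mm thick). Numbers count from one end, not always the drive post's. Origin: its centre on the plate's upper face, 6 mm above the bench, where a socket stands. Its own yaw means nothing; take the row's direction from the seats' positions.
- seat_4: Round black rubber seat, 60 mm wide, flat, with a bright dot in the middle: number 4 of four alike in a straight row, 72 mm apart, on the fixed blue holder plate (90 x 400 mm, 6 mm thick). Numbers count from one end, not always the drive post's. Origin: its centre on the plate's upper face, 6 mm above the bench, where a socket stands. Its own yaw means nothing; take the row's direction from the seats' positions.
- post: Upright steel drive post, 18 mm in diameter (foot 28 mm), 45 mm tall with a square top, fixed on the holder plate at one end of the row, in line with the seats, 67 mm from the nearest seat's centre. It may be at either end; the other end has only a flat dark thumbscrew, 22 mm wide, 7 mm high. Origin: centre of its underside, on the plate's upper face.
Mind the look-alikes: they are no part of the job. What is shaped like the part that bears socket_a_center but green or yellow is not meant.

How it is judged:
By the outcome, as a careful person would: the job done as asked, in the order asked, and still so for the second after the job is handed in, with the robot touching nothing.
It also fails if it takes over 104 s, if anything falls off the work surface, if the arm or the gripper's body presses on something with over 40 N, if the wrist force passes 120 N, or if a joint passes its speed limit or range.

ROBOT

A 6-joint arm with a two-finger parallel gripper is mounted at the origin on the work surface. World frame = base frame: x ahead of the robot, y to its left, z up, the work surface at z = 0. Lengths are in m, angles in rad, forces in N, time in s.
With the tool pointing down it reaches from about 0.275 to 0.875 m from the base axis. Payload 12.5 kg.
Tool frame: the origin (TCP) lies at the very end of the fingers, on their centre line; the grasp point (between the pads) lies 19 mm behind it; y points along the fingers, z is the direction in which the jaws open and shut, and the axes are right-handed (so a half turn about y gives the same grasp; the last joint's range is limited). The gripper opens to 85 mm and grips with 20 to 120 N. Pads are 22 mm wide; open, the fingers measure 114 mm over their backs; the gripper's body (76 mm by 85 mm) begins 54 mm behind the grasp point. The pads swing forward as they close: fully open they stand 13 mm farther back than shut.
Start: joints at [-1.362, 0.351, 1.652, -0, 1.139, -0.085], TCP at [0.159, -0.526, 0.195] pointing down, gripper open.
Joint ranges: [-2.75, 2.75], [-0.79, 2.1], [0.01, 2.65], [-1.57, 4.71], [0.07, 3.14], [-2.87, 2.87]. Speed limits (rad/s): [2.22, 2.22, 2.79, 3.14, 3.14, 3.14].

INTERFACE

Orientations are given as a unit quaternion [w, x, y, z].
In Python, from workcell import ctrl gives the robot as it stands. The module is installed in compiled form; this text tells all that it offers.
- The arm moves only by the shell command python3 -m pendant 'ROWS'. ROWS is JSON, one flat list of numbers, 5 for each row, row after row: the shift along the tool's x, y, z scaled (see below), then the turn about the tool's y scaled (see below), then the gripper command: -1 is fully open, 1 is shut, values between are in proportion. A call has 1 to 8 rows; each row is the pose to reach, as a shift and turn from the pose measured when the call began, along the tool's axes at that moment; what a row does not reach only later rows make up. The controller multiplies each number of a shift by 0.3 m and each number of a turn by 90 degrees. A row lasts 1/10 s, in which the tool goes at most 50 mm and 8.59 degrees, less where a joint would pass 70% of its speed; a pose out of reach is approached as far as the arm can. A call with a number of a shift or a turn outside -1 to 1 is refused whole. A call with a gripper value outside its range is refused whole. The fingers move at their own pace and stop on an object; the grip force is fixed at half the most. Time passes only in rows, so rows that repeat a pose let the fingers close. It gives the time, the measured TCP pose, the force and the opening at its end, in the units of the state.
- ctrl.get_state(): the state, without advancing time (a new reading comes with each control period).
- ctrl.snapshot(name): name is "side" or "top"; returns a dict with "color" (480x640x3 uint8, red, green, blue), "mtx" (3x3 intrinsics, pixels), "k1" (the pictures are not rectified: a ray, as slopes to the right and down, at radius r is drawn at 1 + k1 r^2 times it, then the intrinsics apply), "extrinsics" (4x4, takes a point from world to camera coordinates). Camera axes: x right, y down, z forward; pixel columns grow to the right and rows downward; lengths in m; the calibration is good to about 2 mm. A picture is of the moment at which its call begins. There is no depth.
- ctrl.finish_job(): hands the job in, once; it reports no verdict.
Trained networks look in the newest picture that a camera, given by its name, has taken for a name from the list of things; names that differ only in an ending like _2 or _b are one class to them, and where a whole thing is asked for, a point or a joint stands for the part that bears it (a point fixed in the world has none). Each returns a list of dicts, best first, with "confidence" (0 to 1); they miss things now and then, are a little off and sometimes report something else, mostly with a low value. They report only what shows in the picture. A call takes as long as a camera call. They do not tell look-alikes from the thing itself.
- ctrl.silhouettes(query, camera): "pixels" (480x640 bool, what is visible of it) and "bbox" ([left, top, right, bottom] in pixels, round what is visible of it).
The state is a dict: "time_s": time; "joint_positions": joint angles; "qd": joint speeds; "tau": joint torques, N m; "ee_pos": TCP position; "tool_rot": TCP orientation; "ft_force": force on the tool from outside, world axes, zero at the start; "ft_torque": the same for the moment, N m; "finger_gap": finger opening in m.
Only numpy, scipy, OpenCV 4.12 (cv2) and the standard library are available. Lean on these libraries where they do the work, as an engineer would, in place of code of your own. Each camera call takes 0.05 s, during which the arm holds its last target.

## Working session

There is one attempt and no reset: what is moved stays moved. The work goes in short steps, Python scripts to look and compute and a shell command to move; the robot and the scene stay as the last step left them, time stands still between calls to the robot, and variables do not carry over. Pictures are saved under pics/ and viewed, and the job is handed in when it is done.

```bash
mkdir -p pics; ls; python3 - <<'E'
from workcell import ctrl
import cv2,numpy as np
s=ctrl.get_state()
print(s)
for n in("side","top"):
    d=ctrl.snapshot(n); cv2.imwrite(f"pics/{n}0.png",d["color"][:,:,::-1])
    print(n,d["mtx"],d["k1"],d["extrinsics"])
    C=-d["extrinsics"][:3,:3].T@d["extrinsics"][:3,3];print(C)
E
```

```text
pics
{'time_s': 0.0, 'joint_positions': array([-1.36157803e+00,  3.51261272e-01,  1.65240789e+00,  2.19980364e-05,
        1.13908014e+00, -8.46136514e-02]), 'qd': array([ 7.01101251e-04, -6.27615151e-05,  4.19478064e-04, -1.27944275e-03,
       -1.85766586e-03, -1.84084452e-03]), 'tau': array([-1.67070353e-03, -5.06099474e+01, -2.91407150e+01, -1.30702110e-04,
        4.58136885e-03,  2.58776134e-05]), 'ee_pos': array([ 0.15924019, -0.52606732,  0.19425088]), 'tool_rot': array([ 0.10349032, -0.10352714,  0.69989824, -0.69908107]), 'ft_force': array([-0.44142929, -0.39295224, -0.36088588]), 'ft_torque': array([ 0.03599508, -0.01915211, -0.04691132]), 'finger_gap': 0.08533075611180253}
side [[540.44620305   0.         315.96155181]
 [  0.         540.44620305 233.82399236]
 [  0.           0.           1.        ]] -0.09143230773458874 [[-0.99534905 -0.09616388 -0.00572465  0.55607071]
 [-0.05819052  0.64753553 -0.75981024  0.04686755]
 [ 0.07677321 -0.75594328 -0.65011971  0.97946289]
 [ 0.          0.          0.          1.        ]]
[0.48101518 0.76354391 0.67556188]
top [[500.81379149   0.         312.42722618]
 [  0.         500.81379149 242.26217444]
 [  0.           0.           1.        ]] 0.006508913574821611 [[ 0.01227638 -0.99991678 -0.00396538  0.05460187]
 [-0.97659656 -0.01113827 -0.21479083  0.56695283]
 [ 0.21472879  0.00650943 -0.97665202  0.87655344]
 [ 0.          0.          0.          1.        ]]
[0.36479261 0.05520633 0.97808048]
```

View pics/top0.png

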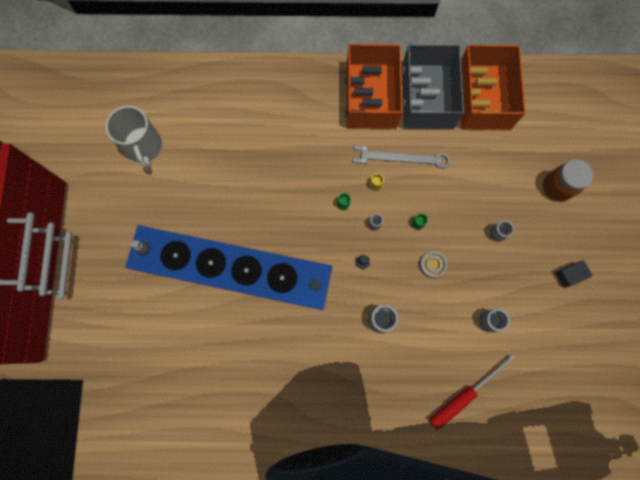

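View pics/side0.png

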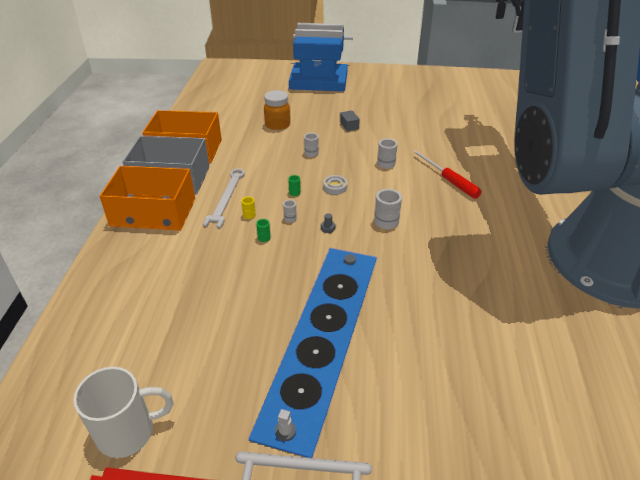

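The top view has the drive post at (140,248), so the order runs left to right along the seats at (175,255), (210,263), (246,270) and (282,278). The thumbscrew is at (315,285).

Steel candidates in the top view:
- a ≈ (376,221)
- b ≈ (502,231)
- c ≈ (494,320)
- d ≈ (384,318)

Look-alikes in the top view:
- green at (344,201) and (420,221)
- yellow at (376,182)
- a ring at (433,264)
- a dark stub at (363,261)

I'll measure them by fitting cylinder silhouettes, and crop for confirmation.

```bash
cat > h.py <<'E'
from workcell import ctrl
import cv2,numpy as np
from scipy.optimize import least_squares
from scipy.spatial.transform import Rotation as Rn
def proj(d,P):
    P=np.atleast_2d(P); E=d["extrinsics"]; c=P@E[:3,:3].T+E[:3,3]
    s=c[:,:2]/c[:,2:]; s=s*(1+d["k1"]*(s**2).sum(1,keepdims=True))
    return s@d["mtx"][:2,:2].T+d["mtx"][:2,2]
def unproj(d,uv,z):
    uv=np.array(uv,float)
    s0=np.linalg.solve(d["mtx"][:2,:2],uv-d["mtx"][:2,2]); s=s0.copy()
    for _ in range(20): s=s0/(1+d["k1"]*(s@s))
    E=d["extrinsics"]; C=-E[:3,:3].T@E[:3,3]; r=E[:3,:3].T@np.array([*s,1])
    return C+r*(z-C[2])/r[2]
t=np.linspace(0,2*np.pi,60,endpoint=False)
def hull(d,x,y,D,z0,z1):
    P=np.array([[x+D/2*np.cos(a),y+D/2*np.sin(a),z] for z in(z0,z1) for a in t])
    return cv2.convexHull(proj(d,P).astype(np.float32))[:,0]
def bb(h): return np.r_[h.min(0),h.max(0)]
def cen(h):
    m=cv2.moments(h.reshape(-1,1,2)); return np.array([m['m10'],m['m01']])/m['m00']
def fit(dm,xy,D,z0,z1):
    """dm: list of (d, mask) ; fit xy of cylinder to mask centroid"""
    def f(p):
        r=[]
        for d,m in dm:
            v,u=np.nonzero(m); r.append(cen(hull(d,*p,D,z0,z1))-[u.mean(),v.mean()])
        return np.concatenate(r)
    return least_squares(f,xy)
def fingers():
    s=ctrl.get_state(); q=s["tool_rot"]; R=Rn.from_quat(np.r_[q[1:],q[0]]).as_matrix()
    return s,R
E
cat > look.py <<'E'
from h import *
import sys
ds={n:ctrl.snapshot(n) for n in("top","side")}
out={}
for n in ds:
    for q in("socket_a_center","seat_1","post"):
        for i,r in enumerate(ctrl.silhouettes(q,n)):
            m=r["pixels"]; v,u=np.nonzero(m); 
            if len(u)==0: continue
            col=ds[n]["color"][m].mean(0)
            print(n,q,round(r["confidence"],2),np.round(r["bbox"]),"cen",u.mean().round(1),v.mean().round(1),len(u),col.round())
            out[n,q,i]=m
np.savez_compressed("m.npz",**{f"{k[0]}|{k[1]}|{k[2]}":v for k,v in out.items()})
E
python3 look.py
python3 - <<'E'
import cv2
im=cv2.imread('pics/top0.png');cv2.imwrite('pics/crop0.png',cv2.resize(im[170:345,330:530],None,fx=3.4,fy=3.4,interpolation=cv2.INTER_CUBIC))
E
```

```text
top socket_a_center 0.77 [338. 197. 353. 211.] cen 343.8 201.3 164 [35. 86. 40.]
top socket_a_center 0.74 [412. 213. 428. 230.] cen 419.1 221.5 195 [37. 81. 39.]
top socket_a_center 0.72 [370. 213. 384. 231.] cen 375.4 222.1 151 [78. 79. 78.]
top socket_a_center 0.55 [370. 171. 385. 190.] cen 376.6 181.6 208 [141. 119.  40.]
top seat_1 0.75 [162. 241. 189. 270.] cen 175.2 255.2 684 [21. 24. 27.]
top seat_1 0.75 [193. 248. 227. 278.] cen 210.5 262.5 694 [22. 24. 27.]
top seat_1 0.58 [268. 261. 296. 289.] cen 281.6 278.0 680 [22. 24. 27.]
top seat_1 0.56 [231. 256. 263. 287.] cen 246.0 270.2 724 [22. 25. 29.]
top post 0.66 [133. 240. 148. 258.] cen 140.1 247.2 211 [78. 83. 88.]
top post 0.19 [230. 257. 261. 286.] cen 246.0 270.0 722 [22. 25. 28.]
top post 0.18 [368. 304. 402. 336.] cen 383.0 318.6 667 [86. 87. 86.]
side socket_a_center 0.78 [243. 195. 256. 219.] cen 248.5 207.1 269 [168. 144.   6.]
side socket_a_center 0.77 [282. 202. 298. 221.] cen 289.1 209.9 277 [131. 126. 121.]
side socket_a_center 0.73 [259. 218. 271. 243.] cen 263.4 229.7 299 [ 38. 113.  51.]
side socket_a_center 0.69 [287. 174. 299. 195.] cen 293.7 185.0 214 [ 28. 110.  47.]
side seat_1 0.88 [279. 374. 325. 411.] cen 300.4 391.2 1215 [48. 50. 52.]
side seat_1 0.78 [323. 272. 359. 301.] cen 339.1 286.1 696 [49. 50. 51.]
side seat_1 0.75 [309. 302. 348. 334.] cen 327.9 317.7 890 [48. 52. 56.]
side seat_1 0.66 [297. 339. 334. 365.] cen 315.2 352.1 979 [48. 49. 49.]
side post 0.74 [274. 411. 296. 441.] cen 284.8 426.0 462 [119. 119. 120.]
```

View pics/crop0.png

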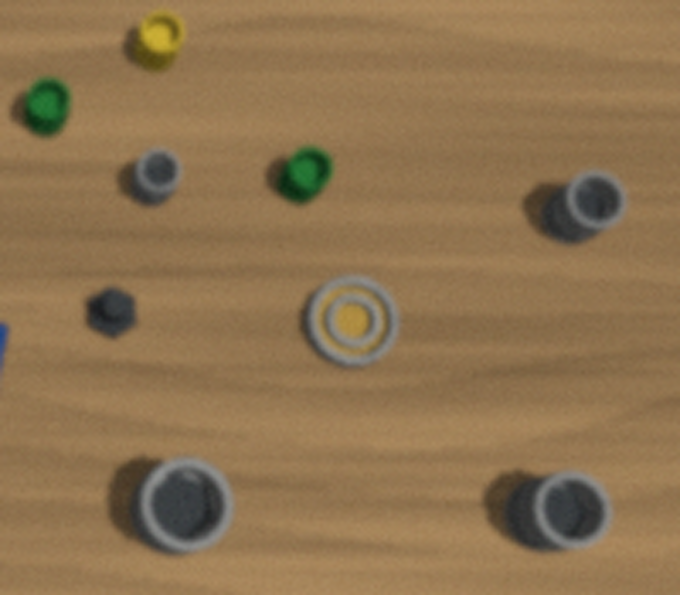

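The crop shows plain steel a at top (376,221), b at (502,231), c at (494,320) and d at (384,318). The green and yellow pieces, the ring and the hex stub are not part of the job. Next I'll query the other sockets and fit positions.

```bash
cat > loc.py <<'E'
from h import *
ds={n:ctrl.snapshot(n) for n in("top","side")}
S={}
for n in ds:
    for k in "abcd": S[n,k]=ctrl.silhouettes(f"socket_{k}_center",n)
    S[n,"s"]=ctrl.silhouettes("seat_1",n); S[n,"p"]=ctrl.silhouettes("post",n)
dim=dict(a=(.026,.038),b=(.034,.046),c=(.042,.054),d=(.050,.062))
g=dict(top=dict(a=(376,221),b=(502,231),c=(494,320),d=(384,318)),side=dict(a=(290,210),b=(311,145),c=(387,153),d=(388,209)))
def pick(n,k,uv):
    b=None
    for r in S[n,k]:
        v,u=np.nonzero(r["pixels"])
        if len(u) and np.hypot(u.mean()-uv[0],v.mean()-uv[1])<12: 
            if b is None: b=r["pixels"]
    return b
for k,(D,H) in dim.items():
    res=[]; dm=[]
    for n in ds:
        m=pick(n,k,g[n][k])
        if m is None: print(k,n,"none");continue
        x0=unproj(ds[n],g[n][k],H/2)[:2]
        f=fit([(ds[n],m)],x0,D,0,H); v,u=np.nonzero(m)
        h=hull(ds[n],*f.x,D,0,H)
        print(k,n,f.x.round(4),"bb mask",u.min(),v.min(),u.max(),v.max(),"model",bb(h).round(1),"area",m.sum(),cv2.contourArea(h)); dm.append((ds[n],m))
    if len(dm)==2:
        f=fit(dm,f.x,D,0,H); print(k,"both",f.x.round(4),f.fun.round(2))
for n in ds:
    print(n)
    for r in S[n,"s"]:
        v,u=np.nonzero(r["pixels"]); 
        print(" seat",r["confidence"],unproj(ds[n],(u.mean(),v.mean()),.006).round(4))
    for r in S[n,"p"][:1]:
        f=fit([(ds[n],r["pixels"])],(.4,.4),.018,.006,.051); print(" post",f.x.round(4))
E
python3 loc.py
```

```text
a top [ 0.618  -0.0621] bb mask 368 214 383 230 model [367.7 213.1 383.1 230.7] area 203 202.75827724300325
a side [ 0.6185 -0.0672] bb mask 283 198 295 221 model [282.  198.3 295.9 221.6] area 282 284.41076475312
a both [ 0.6181 -0.0638] [ 0.84 -0.03 -0.05  1.07]
b top [ 0.6015 -0.3072] bb mask 489 220 514 241 model [488.3 219.6 514.3 242. ] area 406 411.64319612062536
b side [ 0.6024 -0.3099] bb mask 304 134 316 155 model [302.4 132.  317.4 156.9] area 267 341.7144546133932
b both [ 0.602  -0.3078] [ 0.27 -0.23  0.05  0.5 ]
c top [ 0.4276 -0.2787] bb mask 478 309 509 332 model [477.  308.  509.6 332.4] area 609 633.6431345543824
c side [ 0.4261 -0.2814] bb mask 377 139 397 168 model [376.7 138.  397.3 168.5] area 537 534.7112467805855
c both [ 0.4271 -0.2792] [ 0.29  0.3  -0.44  0.51]
d top [ 0.427 -0.071] bb mask 368 305 398 333 model [367.2 304.3 398.3 333.4] area 711 702.4953917958774
d side [ 0.4273 -0.0749] bb mask 374 188 401 228 model [373.  187.6 401.3 228.6] area 935 972.5157926392276
d both [ 0.4271 -0.072 ] [ 0.56 -0.03  0.11  0.92]
top
 seat 0.92 [0.5212 0.1917 0.006 ]
 seat 0.8 [0.5494 0.3322 0.006 ]
 seat 0.58 [0.5066 0.1208 0.006 ]
 seat 0.55 [0.5352 0.2621 0.006 ]
 post [0.5603 0.3939]
side
 seat 0.97 [0.5486 0.3314 0.006 ]
 seat 0.84 [0.5207 0.1897 0.006 ]
 seat 0.82 [0.5073 0.1191 0.006 ]
 seat 0.74 [0.5343 0.2606 0.006 ]
 post [0.5607 0.4018]
```

Both cameras agree to a few mm, and sizes and areas match. The seats lie 71.9 mm apart, and the post extends the row in line with its +y end. Next, a planner that prints the numbers I'll type.

```bash
cat > plan.py <<'E'
from h import *
import sys
# args: x y z  -> prints shift/0.3 in tool axes and turn/90 to have jaw axis along +-(0.980,-0.199)
s,R=fingers(); p=s["ee_pos"]
T=np.array([float(a) for a in sys.argv[1:4]])
sh=R.T@(T-p)/0.3
j=R.T@np.array([.980,-.199,0]); th=np.arctan2(j[0],j[2])
th=(th+np.pi/2)%np.pi-np.pi/2
print("t",round(s["time_s"],2),"p",p.round(4),"gap",round(s["finger_gap"],4),"tilt y",R[:,1].round(3),"z",R[:,2].round(3),"q6",s["joint_positions"][5].round(2))
print("shift",sh.round(3),"max",abs(sh).max().round(2),"turn90",(th/(np.pi/2)).round(3),"deg",np.degrees(th).round(1),"F",s["ft_force"].round(1))
E
python3 plan.py .427 -.2795 .14; python3 plan.py .427 -.072 .14; python3 plan.py .3 -.4 .14
```

```text
t 1.2 p [ 0.1593 -0.5264  0.1948] gap 0.0849 tilt y [ 0.  0. -1.] z [ 0.29  -0.957 -0.   ] q6 -0.08
shift [-1.092  0.183 -0.529] max 1.09 turn90 -0.685 deg -61.7 F [ 1.  -0.5  0.4]
t 1.2 p [ 0.1593 -0.5264  0.1948] gap 0.0849 tilt y [ 0.  0. -1.] z [ 0.29  -0.957 -0.   ] q6 -0.08
shift [-1.293  0.183 -1.191] max 1.29 turn90 -0.685 deg -61.7 F [ 1.  -0.5  0.4]
t 1.2 p [ 0.1593 -0.5264  0.1948] gap 0.0849 tilt y [ 0.  0. -1.] z [ 0.29  -0.957 -0.   ] q6 -0.08
shift [-0.571  0.183 -0.267] max 0.57 turn90 -0.685 deg -61.7 F [ 1.  -0.5  0.4]
```

```bash
python3 -m pendant '[-0.6,0.1,-0.3,-0.685,-0.7, -0.6,0.1,-0.3,-0.685,-0.7, -0.6,0.1,-0.3,-0.685,-0.7, -0.6,0.1,-0.3,-0.685,-0.7, -0.6,0.1,-0.3,-0.685,-0.7, -0.6,0.1,-0.3,-0.685,-0.7, -0.6,0.1,-0.3,-0.685,-0.7, -0.6,0.1,-0.3,-0.685,-0.7]'; python3 plan.py .427 -.2795 .12
```

```text
time_s: 2.0
ee_pos: [0.3057, -0.3881, 0.1649]
tool_rot: [-0.448, 0.448, -0.547, 0.547]
ft_force: [-0.1, 0.7, 0.3]
finger_gap: 0.0727
t 2.0 p [ 0.3057 -0.3881  0.1649] gap 0.0727 tilt y [ 0. -0. -1.] z [ 0.981 -0.196  0.   ] q6 -0.8
shift [-0.434  0.15   0.326] max 0.43 turn90 0.002 deg 0.2 F [-0.1  0.7  0.3]
```

```bash
python3 -m pendant '[-0.434,0.15,0.326,0,-0.7, -0.434,0.15,0.326,0,-0.7, -0.434,0.15,0.326,0,-0.7, -0.434,0.15,0.326,0,-0.7, -0.434,0.15,0.326,0,-0.7, -0.434,0.15,0.326,0,-0.7]'; python3 plan.py .427 -.2795 .012; python3 - <<'E'
from h import *
d=ctrl.snapshot("side");cv2.imwrite("pics/side1.png",d["color"][:,:,::-1]);d=ctrl.snapshot("top");cv2.imwrite("pics/top1.png",d["color"][:,:,::-1])
E
```

```text
time_s: 2.6
ee_pos: [0.4269, -0.2799, 0.1199]
tool_rot: [-0.448, 0.448, -0.547, 0.547]
ft_force: [-0.3, -0.8, 0.5]
finger_gap: 0.0727
t 2.6 p [ 0.4269 -0.2799  0.1199] gap 0.0727 tilt y [-0. -0. -1.] z [ 0.98  -0.198 -0.   ] q6 -0.47
shift [-0.001  0.36   0.   ] max 0.36 turn90 0.001 deg 0.1 F [-0.3 -0.8  0.5]
```

View pics/side1.png

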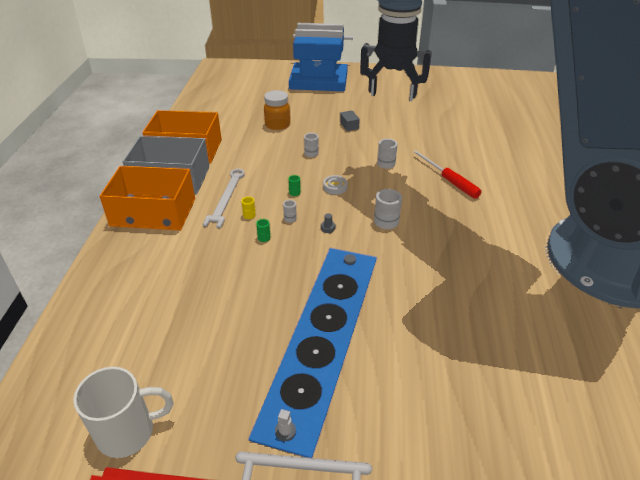

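The open fingers hang over the bench with tips at (375,95) and (412,97), above c at (387,153). I'll check that projection and then descend.

```bash
python3 - <<'E'
from h import *
d=ctrl.snapshot("side")
for z in(.12,.13): print(proj(d,[[.427-.036*.98,-.2795+.036*.2,z],[.427+.036*.98,-.2795-.036*.2,z],[.427,-.2795,z]]).round(0))
E
python3 -m pendant '[-0.001,0.17,0,0,-0.7, -0.001,0.27,0,0,-0.7, -0.001,0.34,0,0,-0.7, -0.001,0.36,0,0,-0.7, -0.001,0.36,0,0,-0.7]'
```

```text
[[406. 119.]
 [373. 114.]
 [390. 117.]]
[[407. 115.]
 [373. 110.]
 [390. 112.]]
time_s: 3.25
ee_pos: [0.4262, -0.2808, 0.0122]
tool_rot: [-0.447, 0.447, -0.548, 0.548]
ft_force: [-1.1, 0.5, -0.0]
finger_gap: 0.0723
```

```bash
python3 - <<'E'
from h import *
d=ctrl.snapshot("side");c=d["color"][:,:,::-1][30:230,280:480];cv2.imwrite("pics/side2.png",cv2.resize(c,None,fx=3,fy=3))
print(proj(d,[[.4262,-.2808,.0122]]))
E
```

```text
[[386.26867187 158.9806005 ]]
```

View pics/side2.png

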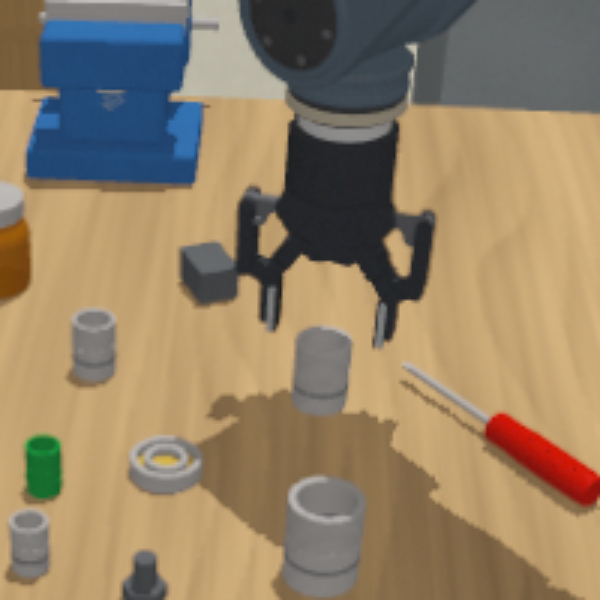

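```bash
python3 - <<'E'
from h import *
d=ctrl.snapshot("side");cv2.imwrite("pics/side3.png",d["color"][:,:,::-1])
for z in(.01,.03,.05,.07): print(z,unproj(d,(370,138),z).round(3),unproj(d,(407,145),z).round(3))
d=ctrl.snapshot("top");c=d["color"][:,:,::-1][240:400,420:580];cv2.imwrite("pics/top3.png",cv2.resize(c,None,fx=3.7,fy=3.7))
print(proj(d,[[.4262,-.2808,.0122],[.4262,-.2808,.05]]))
print(ctrl.get_state()["ee_pos"])
E
```

```text
0.01 [ 0.465 -0.374  0.01 ] [ 0.377 -0.35   0.01 ]
0.03 [ 0.465 -0.34   0.03 ] [ 0.38  -0.316  0.03 ]
0.05 [ 0.466 -0.305  0.05 ] [ 0.383 -0.283  0.05 ]
0.07 [ 0.466 -0.271  0.07 ] [ 0.386 -0.249  0.07 ]
[[491.32545155 321.70605948]
 [498.45413475 320.47120831]]
[ 0.42718735 -0.28110285  0.01351355]
```

View pics/top3.png

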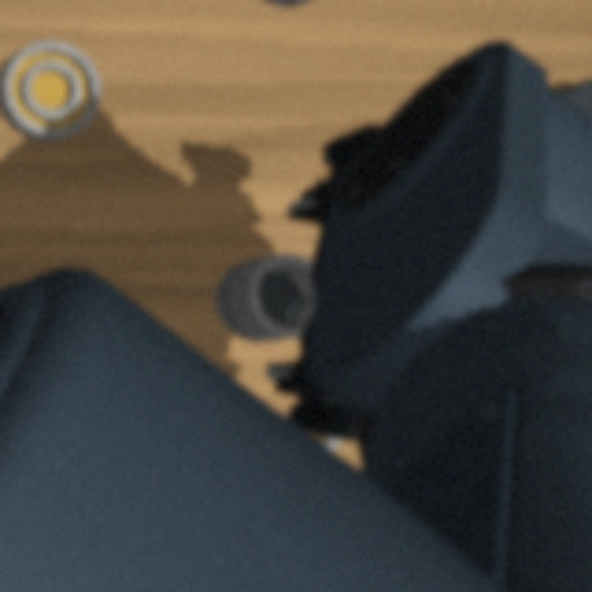

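The fingertips show at side (370,138) and (407,145), level with the socket's top. That puts them around z≈0.05, while the reported TCP is at 0.013. Before gripping I'll raise, shut the fingers in free air and measure where the tip really is.

```bash
python3 -m pendant '[0,-0.15,0,0,-0.7, 0,-0.3,0,0,-0.7, 0,-0.4,0,0,0.2, 0,-0.4,0,0,1, 0,-0.4,0,0,1, 0,-0.4,0,0,1, 0,-0.4,0,0,1,0,-0.4,0,0,1]';  python3 - <<'E'
from h import *
p=ctrl.get_state()["ee_pos"];print(p)
d=ctrl.snapshot("side");print(proj(d,[p,p+[0,0,.03]]))
c=d["color"][:,:,::-1][0:200,280:480];a=cv2.resize(c,None,fx=2,fy=2)
d=ctrl.snapshot("top");print(proj(d,[p,p+[0,0,.03]]));c=d["color"][:,:,::-1][220:420,420:620]
cv2.imwrite("pics/t4.png",np.hstack([a,cv2.resize(c,None,fx=2,fy=2)]))
E
```

```text
time_s: 4.2
ee_pos: [0.4266, -0.2806, 0.1328]
tool_rot: [-0.447, 0.447, -0.547, 0.548]
ft_force: [-0.3, 0.3, 0.4]
finger_gap: -0.0001
[ 0.42661668 -0.28063214  0.13275022]
[[390.34425981 110.90634691]
 [391.4726328   97.97676608]]
[[516.14241996 317.13440069]
 [523.47679096 315.85502292]]
```

View pics/t4.png

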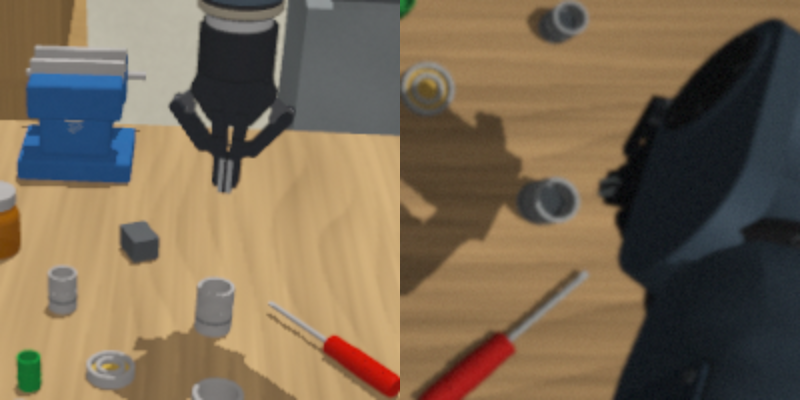

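```bash
python3 - <<'E'
from h import *
ds=[ctrl.snapshot(n) for n in("side","top")]
p=ctrl.get_state()["ee_pos"];print(p)
for tu in (524,526,528,530):
  for su in (394,):
    uv=np.array([[su,96],[tu,314]])
    f=least_squares(lambda q:np.r_[proj(ds[0],q)[0]-uv[0],proj(ds[1],q)[0]-uv[1]],p)
    print(tu,(f.x).round(4),(f.x-p).round(4),f.fun.round(1))
ims=[d["color"][:,:,::-1] for d in ds]
a=cv2.resize(ims[0][60:110,365:425],None,fx=7,fy=7,interpolation=cv2.INTER_CUBIC)
b=cv2.resize(ims[1][290:340,505:555],None,fx=7,fy=7,interpolation=cv2.INTER_CUBIC)
b=cv2.convertScaleAbs(b,alpha=2,beta=20)
cv2.imwrite("pics/t5.png",np.hstack([a,b]))
E
```

```text
[ 0.42684889 -0.28083529  0.13322957]
524 [ 0.4264 -0.2784  0.1694] [-0.0005  0.0024  0.0362] [-2.2 -0.5 -0.2  1.7]
526 [ 0.4264 -0.2823  0.1676] [-0.0004 -0.0015  0.0344] [-2.3 -0.5 -0.2  1.8]
528 [ 0.4265 -0.2863  0.1657] [-0.0004 -0.0054  0.0325] [-2.4 -0.5 -0.2  1.9]
530 [ 0.4265 -0.2902  0.1638] [-0.0003 -0.0094  0.0306] [-2.5 -0.6 -0.2  1.9]
```

View pics/t5.png

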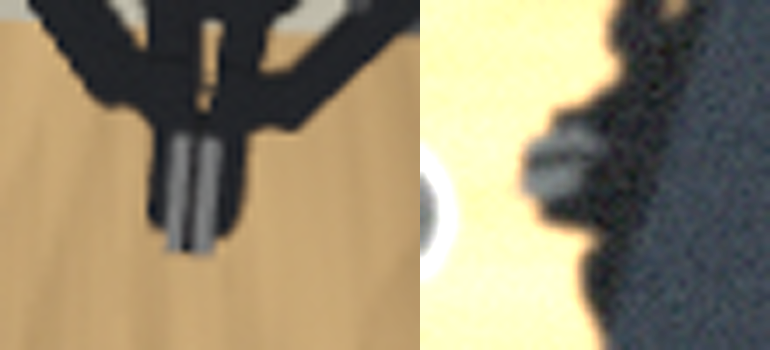

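With the fingers shut, the tip is at side (394,96) and top (≈526,314). Both views put it 35 mm higher than the reported TCP, with xy right. So the reported z runs about 35 mm low and I'll plan for that, checking by picture and force. I'll open, descend in stages and look.

```bash
python3 plan.py .427 -.2795 -.010;  python3 -m pendant '[0,0,0,0,-0.7, 0,0,0,0,-0.7, 0,0.15,0,0,-0.7, 0,0.3,0,0,-0.7, 0,0.4,0,0,-0.7, 0,0.47,0,0,-0.7, 0,0.477,0,0,-0.7]';  python3 - <<'E'
from h import *
s=ctrl.get_state();print(s["ee_pos"],s["ft_force"],s["finger_gap"])
d=ctrl.snapshot("side")
c=d["color"][:,:,::-1][80:200,320:460];a=cv2.resize(c,None,fx=4,fy=4)
cv2.imwrite("pics/t6.png",a)
E
```

```text
t 4.4 p [ 0.4268 -0.2808  0.1332] gap 0.0003 tilt y [ 0.002 -0.002 -1.   ] z [ 0.98  -0.199  0.002] q6 -0.47
shift [-0.005  0.477 -0.001] max 0.48 turn90 -0.0 deg -0.0 F [ 1.  -0.3 -0.4]
time_s: 5.1
ee_pos: [0.4259, -0.2801, -0.012]
tool_rot: [0.447, -0.448, 0.548, -0.547]
ft_force: [0.3, -0.0, -0.3]
finger_gap: 0.0726
[ 0.42586112 -0.2800525  -0.01203888] [ 0.3074672  -0.04279114 -0.30436221] 0.07256988715737693
```

View pics/t6.png

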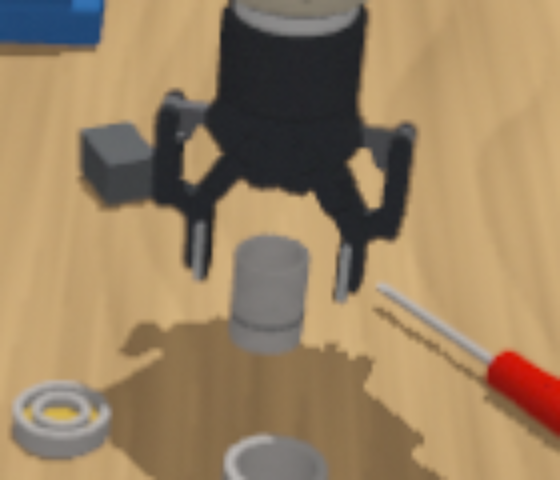

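At reported z −0.012 there is no contact, which confirms the offset. The fingers straddle c evenly, with tips at crop (198,278) and (345,298) around the axis at x≈270. I'll go 10 mm lower and grip.

```bash
python3 plan.py .427 -.2795 -.022;  python3 -m pendant '[0,0.03,0,0,-0.7, 0,0.033,0,0,-0.7, 0,0.033,0,0,1, 0,0.033,0,0,1, 0,0.033,0,0,1, 0,0.033,0,0,1, 0,0.033,0,0,1]'; python3 -m pendant '[0,-0.06,0,0,1, 0,-0.2,0,0,1, 0,-0.4,0,0,1, 0,-0.47,0,0,1, 0,-0.47,0,0,1]'; python3 - <<'E'
from h import *
d=ctrl.snapshot("side")
c=d["color"][:,:,::-1][40:200,320:480];a=cv2.resize(c,None,fx=3,fy=3)
cv2.imwrite("pics/t7.png",a)
E
python3 plan.py .521 .1907 .12
```

```text
t 5.15 p [ 0.4265 -0.2806 -0.0108] gap 0.0728 tilt y [-0. -0. -1.] z [ 0.98  -0.199 -0.   ] q6 -0.47
shift [-0.004  0.037  0.001] max 0.04 turn90 -0.0 deg -0.0 F [-0.3 -0.5 -0. ]
time_s: 5.85
ee_pos: [0.4268, -0.2809, -0.0198]
tool_rot: [-0.447, 0.447, -0.547, 0.548]
ft_force: [-1.7, -0.1, 6.3]
finger_gap: 0.0406
time_s: 6.35
ee_pos: [0.4285, -0.2821, 0.1254]
tool_rot: [-0.448, 0.447, -0.545, 0.55]
ft_force: [0.1, -0.3, -4.2]
finger_gap: 0.0407
t 6.4 p [ 0.4274 -0.2812  0.1227] gap 0.0409 tilt y [ 0.003 -0.003 -1.   ] z [ 0.98  -0.199  0.004] q6 -0.47
shift [-1.604  0.005 -0.007] max 1.6 turn90 -0.0 deg -0.0 F [ 0.3  0.4 -4.4]
```

View pics/t7.png

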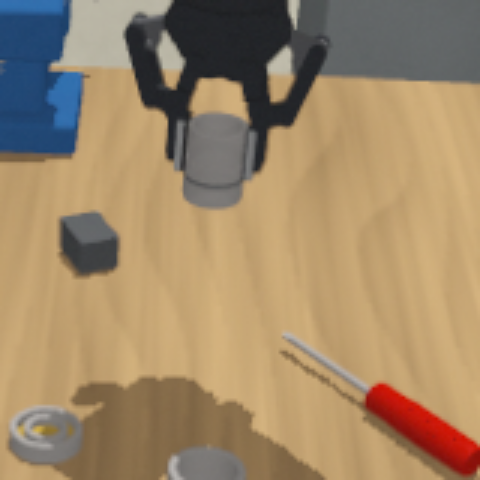

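Grasp held: gap is 41 mm and the load about 4.4 N, and the picture shows c upright between the pads at crop (215,160). c goes on the third seat from the post.

```bash
python3 -m pendant '[-0.16,0,0,0,1, -0.3,0,0,0,1, -0.46,0,0,0,1, -0.62,0,0,0,1, -0.78,0,0,0,1, -0.94,0,0,0,1, -0.98,0,0,0,1, -0.98,0,0,0,1]'; python3 plan.py .521 .1907 .05
```

```text
time_s: 7.2
ee_pos: [0.485, 0.0085, 0.1205]
tool_rot: [-0.448, 0.449, -0.546, 0.548]
ft_force: [0.0, -0.8, -4.0]
finger_gap: 0.0406
t 7.2 p [0.485  0.0085 0.1205] gap 0.0406 tilt y [ 0.001 -0.003 -1.   ] z [ 0.981 -0.196  0.001] q6 0.12
shift [-0.62   0.233 -0.002] max 0.62 turn90 0.002 deg 0.2 F [ 0.  -0.8 -4. ]
```

```bash
python3 -m pendant '[-0.16,0,0,0.002,1, -0.3,0,0,0.002,1, -0.45,0,0,0.002,1, -0.62,0.05,-0.002,0.002,1, -0.62,0.15,-0.002,0.002,1,  -0.62,0.233,-0.002,0.002,1, -0.62,0.233,-0.002,0.002,1, -0.62,0.233,-0.002,0.002,1]'; python3 plan.py .521 .1907 -.012; python3 - <<'E'
from h import *
ds={n:ctrl.snapshot(n) for n in("top","side")}
d=ds["side"]; cv2.imwrite("pics/t8.png",np.hstack([cv2.resize(ds[n]["color"][:,:,::-1][b:b+200,a:a+200],None,fx=2,fy=2) for n,a,b in(("side",230,190),("top",150,180))]))
E
```

```text
time_s: 8.0
ee_pos: [0.5209, 0.1897, 0.0498]
tool_rot: [-0.446, 0.448, -0.547, 0.549]
ft_force: [0.3, -1.2, -4.0]
finger_gap: 0.0406
t 8.0 p [0.5209 0.1897 0.0498] gap 0.0406 tilt y [-0.001 -0.003 -1.   ] z [ 0.98  -0.201 -0.   ] q6 0.47
shift [-0.004  0.206 -0.   ] max 0.21 turn90 -0.001 deg -0.1 F [ 0.3 -1.2 -4. ]
```

View pics/t8.png

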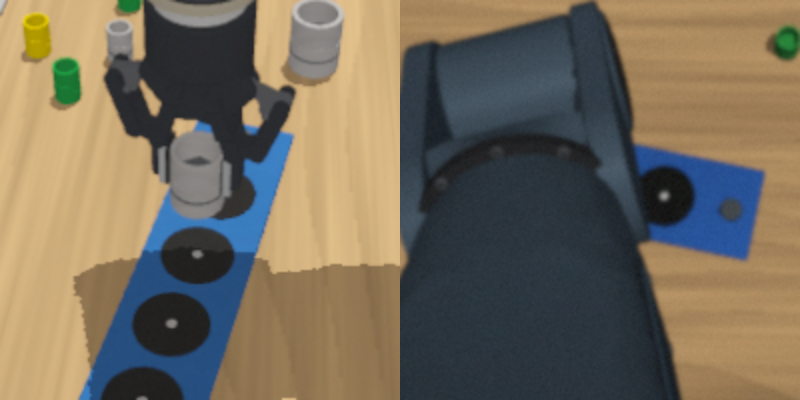

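The side view shows c held upright above seat 3, and the arm hides the top view. I'll lower it gently and read the force.

```bash
python3 -m pendant '[-0.004,0.1,0,0,1, -0.004,0.16,0,0,1, -0.004,0.19,0,0,1, -0.004,0.2,0,0,1, -0.004,0.203,0,0,1, -0.004,0.206,0,0,1]'; python3 -m pendant '[0,0.002,0,0,1,0,0.002,0,0,1]'
```

```text
time_s: 8.7
ee_pos: [0.5229, 0.1913, -0.0097]
tool_rot: [-0.448, 0.447, -0.546, 0.549]
ft_force: [-0.7, -0.1, -3.4]
finger_gap: 0.0406
time_s: 8.9
ee_pos: [0.5233, 0.1915, -0.0097]
tool_rot: [-0.448, 0.446, -0.546, 0.549]
ft_force: [0.3, 0.1, -4.0]
finger_gap: 0.0407
```

```bash
python3 -m pendant '[0.001,0.01,-0.007,0,1,0.001,0.012,-0.007,0,1,0.001,0.012,-0.007,0,1]'; python3 plan.py .521 .1907 -.012
```

```text
time_s: 9.2
ee_pos: [0.521, 0.1916, -0.0134]
tool_rot: [-0.448, 0.446, -0.546, 0.549]
ft_force: [-0.5, -0.4, -3.8]
finger_gap: 0.0409
t 9.2 p [ 0.521   0.1916 -0.0134] gap 0.0409 tilt y [ 0.004 -0.002 -1.   ] z [ 0.98  -0.2    0.005] q6 0.47
shift [ 0.003 -0.005  0.   ] max 0.0 turn90 -0.001 deg -0.1 F [-0.5 -0.4 -3.8]
```

```bash
python3 -m pendant '[0.002,0.005,0,0,1,0.002,0.007,0,0,1]'; python3 -m pendant '[0,0.005,0,0,1,0,0.007,0,0,1]'
```

```text
time_s: 9.4
ee_pos: [0.5213, 0.1914, -0.0139]
tool_rot: [-0.448, 0.446, -0.546, 0.549]
ft_force: [-9.0, 0.5, 26.9]
finger_gap: 0.0408
time_s: 9.6
ee_pos: [0.5214, 0.1915, -0.0139]
tool_rot: [-0.448, 0.446, -0.547, 0.549]
ft_force: [-12.6, -4.5, 35.2]
finger_gap: 0.041
```

Contact at −0.014, as expected. Release, retreat and check.

```bash
python3 -m pendant '[0,-0.003,0,0,0.4, 0,-0.003,0,0,-0.5, 0,-0.003,0,0,-0.5, 0,-0.003,0,0,-0.5, 0,-0.1,0,0,-0.5, 0,-0.25,0,0,-0.5, 0,-0.4,0,0,-0.5, 0,-0.45,0,0,-0.5]'; python3 plan.py .427 -.072 .12
```

```text
time_s: 10.4
ee_pos: [0.5226, 0.1921, 0.1253]
tool_rot: [-0.45, 0.444, -0.546, 0.55]
ft_force: [0.2, -0.4, -0.3]
finger_gap: 0.0638
t 10.4 p [0.5226 0.1921 0.1253] gap 0.0638 tilt y [ 0.01   0.001 -1.   ] z [ 0.98  -0.201  0.01 ] q6 0.47
shift [ 0.927  0.014 -0.136] max 0.93 turn90 -0.001 deg -0.1 F [ 0.2 -0.4 -0.3]
```

```bash
python3 -m pendant '[0.15,0,-0.02,0,-0.9, 0.31,0,-0.04,0,-0.9, 0.46,0,-0.07,0,-0.9, 0.62,0,-0.09,0,-0.9, 0.78,0.01,-0.11,0,-0.9, 0.927,0.014,-0.136,0,-0.9, 0.927,0.014,-0.136,0,-0.9, 0.927,0.014,-0.136,0,-0.9]'; python3 plan.py .427 -.072 -.018; cat > chk.py <<'E'
from h import *
import sys
# python3 chk.py letter x y : expected position on plate; offset of socket from seat
k,x,y=sys.argv[1],float(sys.argv[2]),float(sys.argv[3]); z0=float(sys.argv[4]) if len(sys.argv)>4 else .006
D,H=dict(a=(.026,.038),b=(.034,.046),c=(.042,.054),d=(.050,.062))[k]
dm=[];out=[]
for n in("top","side"):
    d=ctrl.snapshot(n); e=cen(hull(d,x,y,D,z0,z0+H)); best=None
    for r in ctrl.silhouettes(f"socket_{k}_center",n):
        v,u=np.nonzero(r["pixels"])
        if len(u) and np.hypot(u.mean()-e[0],v.mean()-e[1])<15 and best is None: best=r
    if best is None: print(n,"not found");continue
    f=fit([(d,best["pixels"])],(x,y),D,z0,z0+H); h=hull(d,*f.x,D,z0,z0+H); v,u=np.nonzero(best["pixels"])
    print(n,f.x.round(4),"off mm",((f.x-[x,y])*1e3).round(1),"mask",u.min(),v.min(),u.max(),v.max(),"model",bb(h).round(1))
    cx,cy=e.astype(int); c=d["color"][:,:,::-1][max(cy-60,0):cy+60,max(cx-60,0):cx+60]; out.append(cv2.resize(c,(400,400),interpolation=cv2.INTER_CUBIC))
if out: cv2.imwrite(f"pics/chk_{k}_{int(ctrl.get_state()['time_s']*100)}.png",np.hstack(out)); print(int(ctrl.get_state()['time_s']*100))
E
python3 chk.py c .521 .1907
```

```text
time_s: 11.2
ee_pos: [0.4268, -0.0728, 0.12]
tool_rot: [-0.449, 0.443, -0.546, 0.551]
ft_force: [0.5, -0.0, 0.4]
finger_gap: 0.0812
t 11.2 p [ 0.4268 -0.0728  0.12  ] gap 0.0812 tilt y [ 0.011  0.001 -1.   ] z [ 0.979 -0.203  0.01 ] q6 -0.08
shift [-0.001  0.46  -0.005] max 0.46 turn90 -0.002 deg -0.2 F [ 0.5 -0.   0.4]
top [0.5217 0.1931] off mm [0.7 2.4] mask 231 255 255 280 model [230.  254.  255.8 280.4]
side [0.5222 0.1908] off mm [1.2 0.1] mask 314 286 340 327 model [313.7 285.  340.8 327.8]
1140
```

c sits within about 1.5 mm of its seat in both views, with model and mask boxes matching. Now d: descend and grip.

```bash
python3 -m pendant '[-0.001,0.15,-0.002,0,-0.9, -0.001,0.3,-0.004,0,-0.9, -0.001,0.4,-0.005,0,-0.9, -0.001,0.45,-0.005,0,-0.9, -0.001,0.46,-0.005,0,-0.9, -0.001,0.46,-0.005,0,-0.9]'; python3 plan.py .427 -.072 -.018; python3 - <<'E'
from h import *
d=ctrl.snapshot("side")
c=d["color"][:,:,::-1][120:280,310:470];a=cv2.resize(c,None,fx=3,fy=3)
cv2.imwrite("pics/t9.png",a)
E
```

```text
time_s: 12.0
ee_pos: [0.4275, -0.0699, -0.0181]
tool_rot: [-0.451, 0.445, -0.545, 0.549]
ft_force: [0.1, -0.3, 0.7]
finger_gap: 0.0811
t 12.0 p [ 0.4275 -0.0699 -0.0181] gap 0.0811 tilt y [ 0.01   0.001 -1.   ] z [ 0.98  -0.198  0.01 ] q6 -0.08
shift [ 0.007 -0.    -0.   ] max 0.01 turn90 0.001 deg 0.1 F [ 0.1 -0.3  0.7]
```

View pics/t9.png

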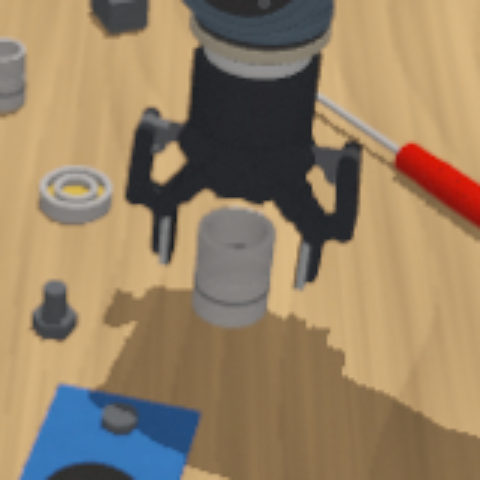

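The fingers straddle d at crop (165,255)/(302,283), with the socket axis at x≈233. Adjust 2 mm along tool x, then close and lift.

```bash
python3 -m pendant '[0.007,0,0,0,-0.9, 0.007,0,0,0,0.3, 0.007,0,0,0,1, 0.007,0,0,0,1, 0.007,0,0,0,1, 0.007,0,0,0,1]'; python3 -m pendant '[0,-0.06,0,0,1, 0,-0.2,0,0,1, 0,-0.35,0,0,1, 0,-0.46,0,0,1, 0,-0.46,0,0,1]'; python3 plan.py .507 .120 .06
```

```text
time_s: 12.65
ee_pos: [0.4278, -0.0723, -0.0166]
tool_rot: [-0.451, 0.444, -0.545, 0.55]
ft_force: [-3.4, -0.4, 14.5]
finger_gap: 0.0497
time_s: 13.15
ee_pos: [0.428, -0.0729, 0.1249]
tool_rot: [-0.452, 0.443, -0.543, 0.552]
ft_force: [0.4, -0.1, -4.9]
finger_gap: 0.0496
t 13.15 p [ 0.428  -0.0729  0.1249] gap 0.0496 tilt y [ 0.019 -0.002 -1.   ] z [ 0.98  -0.198  0.018] q6 -0.08
shift [-0.682  0.22   0.127] max 0.68 turn90 0.001 deg 0.1 F [ 0.4 -0.1 -4.9]
```

```bash
python3 -m pendant '[-0.16,0,0.03,0.001,1, -0.32,0,0.06,0.001,1, -0.48,0.02,0.09,0.001,1, -0.62,0.08,0.12,0.001,1, -0.682,0.17,0.127,0.001,1,  -0.682,0.22,0.127,0.001,1, -0.682,0.22,0.127,0.001,1, -0.682,0.22,0.127,0.001,1]'; python3 plan.py .507 .120 -.010
```

```text
time_s: 13.95
ee_pos: [0.5063, 0.1197, 0.0592]
tool_rot: [-0.451, 0.443, -0.543, 0.552]
ft_force: [0.6, -0.9, -4.8]
finger_gap: 0.0496
t 13.95 p [0.5063 0.1197 0.0592] gap 0.0496 tilt y [ 0.016 -0.002 -1.   ] z [ 0.98  -0.2    0.017] q6 0.35
shift [-0.001  0.231 -0.002] max 0.23 turn90 -0.001 deg -0.0 F [ 0.6 -0.9 -4.8]
```

```bash
python3 -m pendant '[-0.001,0.1,0,0,1, -0.001,0.17,-0.001,0,1, -0.001,0.21,-0.002,0,1, -0.001,0.225,-0.002,0,1, -0.001,0.231,-0.002,0,1, -0.001,0.231,-0.002,0,1]'; python3 plan.py .507 .120 -.012;
```

```text
time_s: 14.55
ee_pos: [0.5075, 0.1199, -0.0094]
tool_rot: [-0.452, 0.443, -0.543, 0.552]
ft_force: [0.3, -0.3, -4.4]
finger_gap: 0.0494
t 14.55 p [ 0.5075  0.1199 -0.0094] gap 0.0494 tilt y [ 0.018 -0.002 -1.   ] z [ 0.98  -0.2    0.018] q6 0.35
shift [ 0.     0.009 -0.002] max 0.01 turn90 -0.001 deg -0.1 F [ 0.3 -0.3 -4.4]
```

```bash
python3 -m pendant '[0,0.006,-0.002,0,1, 0,0.008,-0.002,0,1]'; python3 -m pendant '[0,0.003,0,0,1, 0,0.004,0,0,1]'
```

```text
time_s: 14.75
ee_pos: [0.5078, 0.1202, -0.0104]
tool_rot: [-0.452, 0.442, -0.543, 0.552]
ft_force: [-4.2, -0.4, 15.3]
finger_gap: 0.0496
time_s: 14.95
ee_pos: [0.508, 0.1202, -0.0104]
tool_rot: [-0.452, 0.442, -0.543, 0.553]
ft_force: [-5.5, -0.9, 15.9]
finger_gap: 0.0497
```

```bash
python3 -m pendant '[0,0,0,0,0, 0,0,0,0,-0.8, 0,0,0,0,-0.8, 0,0,0,0,-0.8, 0,-0.1,0,0,-0.8, 0,-0.25,0,0,-0.5, 0,-0.4,0,0,-0.5, 0,-0.45,0,0,-0.5]'; python3 plan.py .555 -.15 .12;  python3 chk.py d .507 .120
```

```text
time_s: 15.75
ee_pos: [0.5072, 0.1207, 0.1289]
tool_rot: [-0.454, 0.44, -0.542, 0.554]
ft_force: [0.3, 0.3, -1.1]
finger_gap: 0.0639
t 15.75 p [0.5072 0.1207 0.1289] gap 0.0639 tilt y [ 0.026 -0.001 -1.   ] z [ 0.979 -0.2    0.026] q6 0.35
shift [0.852 0.034 0.336] max 0.85 turn90 -0.001 deg -0.0 F [ 0.3  0.3 -1.1]
top not found
side [0.507  0.1143] off mm [-0.  -5.7] mask 325 250 354 296 model [325.  247.8 355.6 295. ]
1595
```

d's top view is still hidden by the arm, so I'll move towards b and check again.

```bash
python3 -m pendant '[0.16,0,0.06,0,-0.5, 0.32,0.01,0.12,0,-0.5, 0.48,0.02,0.2,0,-0.5, 0.64,0.03,0.26,0,-0.5, 0.8,0.034,0.32,0,-0.5, 0.852,0.034,0.336,0,-0.5, 0.852,0.034,0.336,0,-0.5]'; python3 plan.py .602 -.308 .12;  python3 chk.py d .507 .120
```

```text
time_s: 16.65
ee_pos: [0.5523, -0.1531, 0.1133]
tool_rot: [-0.451, 0.442, -0.544, 0.553]
ft_force: [-1.1, 0.1, 0.1]
finger_gap: 0.064
t 16.65 p [ 0.5523 -0.1531  0.1133] gap 0.064 tilt y [ 0.017 -0.001 -1.   ] z [ 0.979 -0.203  0.017] q6 -0.15
shift [ 0.472 -0.019  0.268] max 0.47 turn90 -0.003 deg -0.3 F [-1.1  0.1  0.1]
top [0.5068 0.1212] off mm [-0.2  1.2] mask 267 260 294 290 model [265.8 259.4 294.4 290.4]
side [0.5067 0.1146] off mm [-0.3 -5.4] mask 325 250 354 296 model [325.1 247.9 355.7 295.2]
1685
```

Top view puts d within 1 mm of its seat. The side value is biased because c covers part of d there. Going to b.

```bash
python3 -m pendant '[0.16,0,0.09,0,-0.5, 0.32,-0.01,0.18,0,-0.5, 0.472,-0.019,0.268,0,-0.5, 0.472,-0.019,0.268,0,-0.5, 0.472,-0.019,0.268,0,-0.5]'; python3 plan.py .602 -.308 -.014
```

```text
time_s: 17.35
ee_pos: [0.6031, -0.304, 0.1204]
tool_rot: [-0.452, 0.443, -0.544, 0.552]
ft_force: [0.0, 0.5, 0.7]
finger_gap: 0.0639
t 17.35 p [ 0.6031 -0.304   0.1204] gap 0.0639 tilt y [ 0.018 -0.    -1.   ] z [ 0.98  -0.2    0.017] q6 -0.34
shift [ 0.015  0.448 -0.009] max 0.45 turn90 -0.0 deg -0.0 F [0.  0.5 0.7]
```

```bash
python3 -m pendant '[0.015,0.15,-0.009,0,-0.5, 0.015,0.3,-0.009,0,-0.5, 0.015,0.4,-0.009,0,-0.5, 0.015,0.44,-0.009,0,-0.5, 0.015,0.448,-0.009,0,-0.5, 0.015,0.448,-0.009,0,-0.5]'; python3 plan.py .602 -.308 -.022; python3 - <<'E'
from h import *
d=ctrl.snapshot("side")
c=d["color"][:,:,::-1][60:200,240:380];a=cv2.resize(c,None,fx=3,fy=3)
cv2.imwrite("pics/t10.png",a)
E
```

```text
time_s: 17.95
ee_pos: [0.6027, -0.3075, -0.0127]
tool_rot: [-0.452, 0.443, -0.543, 0.552]
ft_force: [-0.6, -0.0, 0.5]
finger_gap: 0.0638
t 17.95 p [ 0.6027 -0.3075 -0.0127] gap 0.0638 tilt y [ 0.019 -0.001 -1.   ] z [ 0.98  -0.199  0.019] q6 -0.35
shift [ 0.002  0.031 -0.002] max 0.03 turn90 0.0 deg 0.0 F [-0.6 -0.   0.5]
```

View pics/t10.png

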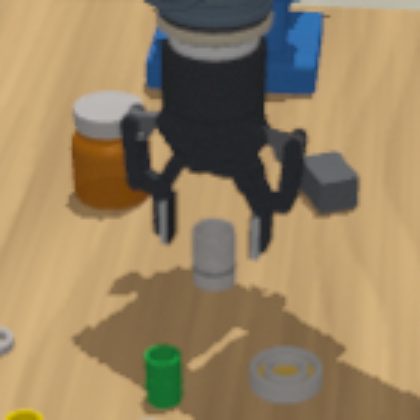

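The fingers straddle b at crop (163,238)/(258,252), axis at x≈213. Lower, close and start the lift in one call.

```bash
python3 -m pendant '[0.002,0.028,-0.001,0,-0.5, 0.002,0.031,-0.002,0,0.2, 0.002,0.031,-0.002,0,1, 0.002,0.031,-0.002,0,1, 0.002,0.031,-0.002,0,1, 0.002,0.031,-0.002,0,1, 0.002,-0.05,-0.002,0,1, 0.002,-0.15,0,0,1]'; python3 plan.py .571 -.1 .12
```

```text
time_s: 18.8
ee_pos: [0.6009, -0.3078, 0.0319]
tool_rot: [-0.452, 0.443, -0.544, 0.551]
ft_force: [0.7, -0.1, -0.4]
finger_gap: 0.033
t 18.8 p [ 0.6009 -0.3078  0.0319] gap 0.033 tilt y [ 0.017  0.    -1.   ] z [ 0.98  -0.199  0.017] q6 -0.35
shift [-0.66  -0.295 -0.23 ] max 0.66 turn90 -0.0 deg -0.0 F [ 0.7 -0.1 -0.4]
```

```bash
python3 -m pendant '[0,-0.16,0,0,1, -0.08,-0.295,-0.02,0,1, -0.2,-0.295,-0.08,0,1, -0.35,-0.295,-0.12,0,1, -0.5,-0.295,-0.17,0,1, -0.66,-0.295,-0.23,0,1, -0.66,-0.295,-0.23,0,1, -0.66,-0.295,-0.23,0,1]'; python3 plan.py .5348 .165 .12;  python3 - <<'E'
from h import *
d=ctrl.snapshot("side")
c=d["color"][:,:,::-1][40:240,240:440];a=cv2.resize(c,None,fx=2,fy=2)
cv2.imwrite("pics/t11.png",a)
E
```

```text
time_s: 19.6
ee_pos: [0.5712, -0.0991, 0.1199]
tool_rot: [-0.453, 0.443, -0.543, 0.551]
ft_force: [0.1, 0.8, -2.4]
finger_gap: 0.0333
t 19.6 p [ 0.5712 -0.0991  0.1199] gap 0.0333 tilt y [ 0.017 -0.    -1.   ] z [ 0.98  -0.197  0.017] q6 -0.06
shift [-0.839 -0.002 -0.292] max 0.84 turn90 0.001 deg 0.1 F [ 0.1  0.8 -2.4]
```

View pics/t11.png

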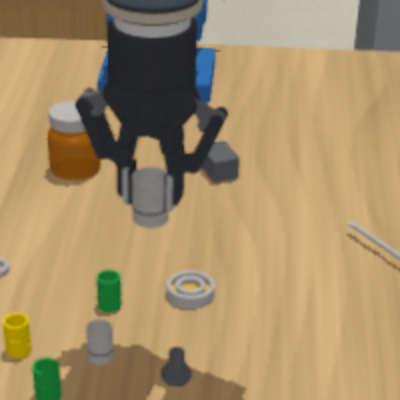

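b is held upright at crop (150,195). Carry it to the second seat from the post.

```bash
python3 -m pendant '[-0.16,0,-0.05,0,1, -0.32,0,-0.1,0,1, -0.48,0,-0.16,0,1, -0.64,0,-0.22,0,1, -0.8,0,-0.28,0,1, -0.839,0,-0.292,0,1, -0.839,0,-0.292,0,1]'; python3 plan.py .5348 .2614 .055
```

```text
time_s: 20.35
ee_pos: [0.5358, 0.1648, 0.1191]
tool_rot: [-0.453, 0.443, -0.543, 0.551]
ft_force: [-0.3, -0.3, -2.7]
finger_gap: 0.0332
t 20.35 p [0.5358 0.1648 0.1191] gap 0.0332 tilt y [ 0.018 -0.    -1.   ] z [ 0.98  -0.197  0.017] q6 0.42
shift [-0.314  0.213 -0.07 ] max 0.31 turn90 0.001 deg 0.1 F [-0.3 -0.3 -2.7]
```

```bash
python3 -m pendant '[-0.16,0,-0.04,0.001,1, -0.28,0.02,-0.07,0.001,1, -0.314,0.1,-0.07,0.001,1, -0.314,0.17,-0.07,0.001,1, -0.314,0.213,-0.07,0.001,1, -0.314,0.213,-0.07,0.001,1, -0.314,0.213,-0.07,0.001,1]'; python3 plan.py .5348 .2614 -.013
```

```text
time_s: 21.05
ee_pos: [0.5357, 0.2603, 0.0556]
tool_rot: [-0.452, 0.442, -0.544, 0.552]
ft_force: [0.7, 0.2, -1.0]
finger_gap: 0.033
t 21.05 p [0.5357 0.2603 0.0556] gap 0.033 tilt y [ 0.018 -0.    -1.   ] z [ 0.98  -0.2    0.018] q6 0.58
shift [-0.002  0.229 -0.008] max 0.23 turn90 -0.001 deg -0.1 F [ 0.7  0.2 -1. ]
```

```bash
python3 -m pendant '[-0.002,0.12,-0.004,0,1, -0.002,0.18,-0.008,0,1, -0.002,0.215,-0.008,0,1, -0.002,0.225,-0.008,0,1, -0.002,0.229,-0.008,0,1, -0.002,0.229,-0.008,0,1]'; python3 plan.py .5348 .2614 -.016
```

```text
time_s: 21.65
ee_pos: [0.5355, 0.2616, -0.0121]
tool_rot: [-0.453, 0.442, -0.543, 0.552]
ft_force: [0.1, 0.7, -2.4]
finger_gap: 0.033
t 21.65 p [ 0.5355  0.2616 -0.0121] gap 0.033 tilt y [ 0.02   0.001 -1.   ] z [ 0.98  -0.2    0.019] q6 0.59
shift [ 0.001  0.013 -0.002] max 0.01 turn90 -0.001 deg -0.1 F [ 0.1  0.7 -2.4]
```

Now one call: touch down at −0.016, release and retreat.

```bash
python3 -m pendant '[0.001,0.008,-0.002,0,1, 0.001,0.013,-0.002,0,1, 0.001,0.014,-0.002,0,0, 0.001,0.013,-0.002,0,-0.5, 0.001,0.012,-0.002,0,-0.5, 0.001,0.01,-0.002,0,-0.5, 0,-0.1,0,0,-0.5, 0,-0.25,0,0,-0.5]'; python3 -m pendant '[0,-0.15,0,0,-0.4, 0.1,-0.21,0,0,-0.3, 0.25,-0.21,0,0,-0.3, 0.4,-0.21,0,0,-0.3, 0.55,-0.21,0.05,0,-0.3, 0.7,-0.21,0.1,0,-0.3, 0.7,-0.21,0.1,0,-0.3]'; python3 plan.py .618 -.0638 .12;  python3 chk.py b .5348 .2614
```

```text
time_s: 22.45
ee_pos: [0.5327, 0.2609, 0.062]
tool_rot: [-0.451, 0.443, -0.544, 0.552]
ft_force: [-0.2, -0.3, 0.4]
finger_gap: 0.0641
time_s: 23.15
ee_pos: [0.5196, 0.0449, 0.1254]
tool_rot: [-0.45, 0.442, -0.545, 0.553]
ft_force: [-0.1, -0.0, 0.3]
finger_gap: 0.0555
t 23.15 p [0.5196 0.0449 0.1254] gap 0.0555 tilt y [ 0.016 -0.002 -1.   ] z [ 0.979 -0.205  0.016] q6 0.21
shift [0.287 0.024 0.395] max 0.39 turn90 -0.004 deg -0.3 F [-0.1 -0.   0.3]
top [0.5342 0.2624] off mm [-0.6  1. ] mask 197 251 218 271 model [196.3 250.  218.9 271.6]
side [0.5337 0.2593] off mm [-1.1 -2.1] mask 305 324 327 360 model [304.1 323.2 327.3 360.5]
2335
```

b is within about 1–2 mm of its seat. Now re-measure a, since the cameras disagreed by 5 mm there, and move above it.

```bash
python3 chk.py a .618 -.0638 0; python3 -m pendant '[0.1,0.01,0.13,-0.004,-0.3, 0.2,0.02,0.26,-0.004,-0.3, 0.287,0.024,0.395,-0.004,-0.3, 0.287,0.024,0.395,-0.004,-0.3, 0.287,0.024,0.395,-0.004,-0.3, 0.287,0.024,0.395,-0.004,-0.3]'; python3 plan.py .618 -.0635 -.010
```

```text
top not found
side [ 0.6174 -0.0663] off mm [-0.6 -2.5] mask 284 199 295 221 model [282.5 198.6 296.4 221.9]
2355
time_s: 24.15
ee_pos: [0.6174, -0.0566, 0.1193]
tool_rot: [-0.453, 0.446, -0.542, 0.549]
ft_force: [-0.3, -0.5, -0.6]
finger_gap: 0.0553
t 24.15 p [ 0.6174 -0.0566  0.1193] gap 0.0553 tilt y [ 0.015 -0.001 -1.   ] z [ 0.981 -0.191  0.014] q6 0.02
shift [0.023 0.431 0.   ] max 0.43 turn90 0.005 deg 0.4 F [-0.3 -0.5 -0.6]
```

```bash
python3 -m pendant '[0.024,0.13,0,0.005,-0.3, 0.024,0.28,0,0.005,-0.3, 0.024,0.38,0,0.005,-0.3, 0.024,0.42,0,0.005,-0.3, 0.024,0.431,0,0.005,-0.3, 0.024,0.431,0,0.005,-0.3]'; python3 plan.py .618 -.064 -.025; python3 - <<'E'
from h import *
d=ctrl.snapshot("side")
c=d["color"][:,:,::-1][110:250,220:360];a=cv2.resize(c,None,fx=3,fy=3)
cv2.imwrite("pics/t12.png",a)
E
```

```text
time_s: 24.75
ee_pos: [0.6185, -0.0634, -0.0089]
tool_rot: [-0.452, 0.443, -0.544, 0.551]
ft_force: [0.1, -0.0, 0.8]
finger_gap: 0.0553
t 24.75 p [ 0.6185 -0.0634 -0.0089] gap 0.0553 tilt y [ 0.016 -0.001 -1.   ] z [ 0.98  -0.199  0.016] q6 0.02
shift [ 0.002  0.054 -0.002] max 0.05 turn90 0.0 deg 0.0 F [ 0.1 -0.   0.8]
```

View pics/t12.png

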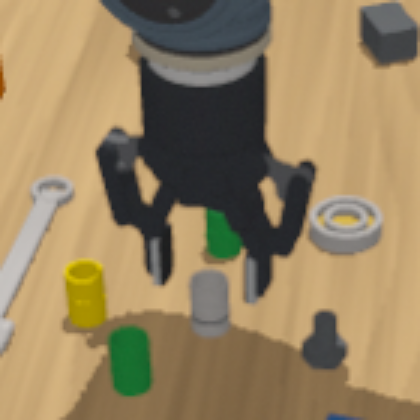

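The steel socket a, crop (210,303), is between the fingers, and the green and yellow pieces are clear of them. Grip and lift.

```bash
python3 -m pendant '[0.002,0.045,-0.001,0,-0.3, 0.002,0.054,-0.002,0,-0.2, 0.002,0.054,-0.002,0,1, 0.002,0.054,-0.002,0,1, 0.002,0.054,-0.002,0,1, 0.002,0.054,-0.002,0,1, 0.002,-0.02,-0.002,0,1, 0.002,-0.12,0,0,1]'; python3 -m pendant '[0,-0.1,0,0,1, 0,-0.24,0,0,1, 0,-0.3,0,0,1, 0,-0.3,0,0,1]'; python3 plan.py .575 .15 .12;  python3 - <<'E'
from h import *
d=ctrl.snapshot("side")
c=d["color"][:,:,::-1][60:250,180:370];a=cv2.resize(c,None,fx=3,fy=3)
cv2.imwrite("pics/t13.png",a)
E
```

```text
time_s: 25.6
ee_pos: [0.6169, -0.0639, 0.0268]
tool_rot: [-0.451, 0.444, -0.544, 0.551]
ft_force: [0.8, 0.1, -0.7]
finger_gap: 0.0241
time_s: 26.0
ee_pos: [0.6172, -0.0642, 0.1196]
tool_rot: [-0.452, 0.443, -0.543, 0.552]
ft_force: [-0.1, -1.3, -1.1]
finger_gap: 0.0242
t 26.0 p [ 0.6172 -0.0642  0.1196] gap 0.0242 tilt y [ 0.019 -0.001 -1.   ] z [ 0.98  -0.199  0.019] q6 0.02
shift [-0.672 -0.005 -0.28 ] max 0.67 turn90 0.0 deg 0.0 F [-0.1 -1.3 -1.1]
```

View pics/t13.png

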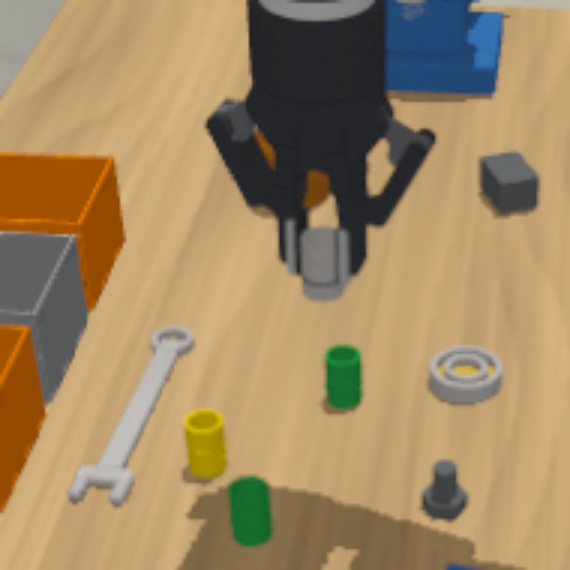

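a is held upright at crop (323,265). Carry it to the seat next to the post.

```bash
python3 -m pendant '[-0.16,0,-0.06,0,1, -0.32,0,-0.12,0,1, -0.48,-0.005,-0.2,0,1, -0.64,-0.005,-0.26,0,1, -0.672,-0.005,-0.28,0,1, -0.672,-0.005,-0.28,0,1]'; python3 plan.py .549 .3318 .08
```

```text
time_s: 26.65
ee_pos: [0.5721, 0.1526, 0.1161]
tool_rot: [-0.452, 0.445, -0.544, 0.55]
ft_force: [-0.3, -0.5, -1.3]
finger_gap: 0.0241
t 26.65 p [0.5721 0.1526 0.1161] gap 0.0241 tilt y [ 0.012 -0.001 -1.   ] z [ 0.981 -0.196  0.012] q6 0.38
shift [-0.571  0.119 -0.194] max 0.57 turn90 0.002 deg 0.2 F [-0.3 -0.5 -1.3]
```

```bash
python3 -m pendant '[-0.15,0,-0.05,0.002,1, -0.3,0,-0.1,0.002,1, -0.45,0,-0.15,0.002,1, -0.571,0.03,-0.194,0.002,1, -0.571,0.119,-0.194,0.002,1, -0.571,0.119,-0.194,0.002,1, -0.571,0.119,-0.194,0.002,1]'; python3 plan.py .549 .3318 -.016
```

```text
time_s: 27.35
ee_pos: [0.549, 0.3305, 0.0791]
tool_rot: [-0.45, 0.445, -0.545, 0.551]
ft_force: [0.3, -0.6, -0.1]
finger_gap: 0.0242
t 27.35 p [0.549  0.3305 0.0791] gap 0.0242 tilt y [ 0.01  -0.002 -1.   ] z [ 0.98  -0.2    0.011] q6 0.68
shift [-0.004  0.317 -0.004] max 0.32 turn90 -0.0 deg -0.0 F [ 0.3 -0.6 -0.1]
```

```bash
python3 -m pendant '[-0.004,0.13,-0.002,0,1, -0.004,0.23,-0.004,0,1, -0.004,0.29,-0.004,0,1, -0.004,0.31,-0.004,0,1, -0.004,0.316,-0.004,0,1, -0.004,0.317,-0.004,0,1]'; python3 plan.py .549 .3318 -.019
```

```text
time_s: 27.95
ee_pos: [0.5499, 0.3319, -0.0147]
tool_rot: [-0.45, 0.444, -0.545, 0.551]
ft_force: [0.0, 0.3, -0.5]
finger_gap: 0.0238
t 27.95 p [ 0.5499  0.3319 -0.0147] gap 0.0238 tilt y [ 0.012 -0.002 -1.   ] z [ 0.98  -0.2    0.012] q6 0.68
shift [ 0.001  0.014 -0.003] max 0.01 turn90 -0.001 deg -0.1 F [ 0.   0.3 -0.5]
```

```bash
python3 -m pendant '[0.001,0.009,-0.003,0,1, 0.001,0.014,-0.003,0,1, 0.001,0.015,-0.003,0,0.3, 0.001,0.014,-0.003,0,-0.3, 0.001,0.013,-0.003,0,-0.3, 0.001,0.011,-0.003,0,-0.3, 0,-0.1,0,0,-0.3, 0,-0.25,0,0,-0.3]'; python3 -m pendant '[0,-0.15,0,0,-0.3, 0.1,-0.21,0,0,-0.3, 0.25,-0.21,-0.1,0,-0.3, 0.4,-0.21,-0.2,0,-0.3, 0.55,-0.21,-0.25,0,-0.3, 0.7,-0.21,-0.3,0,-0.3, 0.9,-0.21,-0.3,0,-0.3, 0.9,-0.21,-0.3,0,-0.3]'; for i in "a .549 .3318" "b .5348 .2614" "c .521 .1907" "d .507 .12"; do echo $i; python3 chk.py $i; done; python3 - <<'E'
from h import *
a=[ctrl.snapshot(n)["color"][:,:,::-1] for n in("top","side")]
cv2.imwrite("pics/fin.png",np.hstack([cv2.resize(a[0][200:340,110:350][:, :],(400,233)),np.zeros((233,0,3),np.uint8)]))
cv2.imwrite("pics/fins.png",cv2.resize(a[1][220:460,220:420],None,fx=2.4,fy=2.4)); cv2.imwrite("pics/fint.png",cv2.resize(a[0][200:340,110:350],None,fx=3.2,fy=3.2))
E
```

```text
time_s: 28.75
ee_pos: [0.5478, 0.3313, 0.0592]
tool_rot: [-0.449, 0.446, -0.545, 0.551]
ft_force: [1.4, -0.4, 1.1]
finger_gap: 0.0555
time_s: 29.55
ee_pos: [0.4036, 0.0822, 0.1222]
tool_rot: [-0.448, 0.445, -0.545, 0.551]
ft_force: [1.3, 1.1, -0.1]
finger_gap: 0.056
a .549 .3318
top [0.5489 0.3336] off mm [-0.1  1.8] mask 163 246 180 261 model [162.4 244.9 181.3 261.9]
side [0.5479 0.3316] off mm [-1.1 -0.2] mask 292 369 310 398 model [291.1 368.  310.2 399.1]
2975
b .5348 .2614
top [0.5338 0.2625] off mm [-1.   1.1] mask 197 251 218 271 model [196.2 250.2 218.8 271.8]
side [0.5352 0.2594] off mm [ 0.4 -2. ] mask 303 324 326 360 model [303.1 323.1 326.3 360.4]
2995
c .521 .1907
top [0.5223 0.1925] off mm [1.3 1.8] mask 231 254 255 280 model [230.3 253.7 256.2 280.1]
side [0.522 0.191] off mm [1.  0.3] mask 314 286 340 327 model [313.9 285.1 341.  327.9]
3015
d .507 .12
top [0.5173 0.1227] off mm [10.3  2.7] mask 267 260 293 278 model [265.2 253.8 293.7 285.1]
side not found
3035
```

View pics/fins.png

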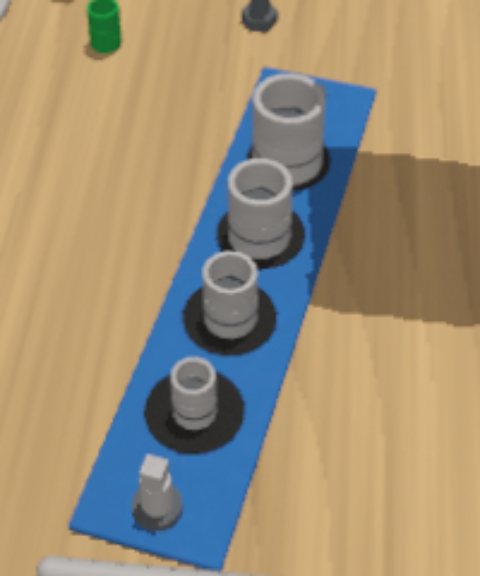

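View pics/fint.png

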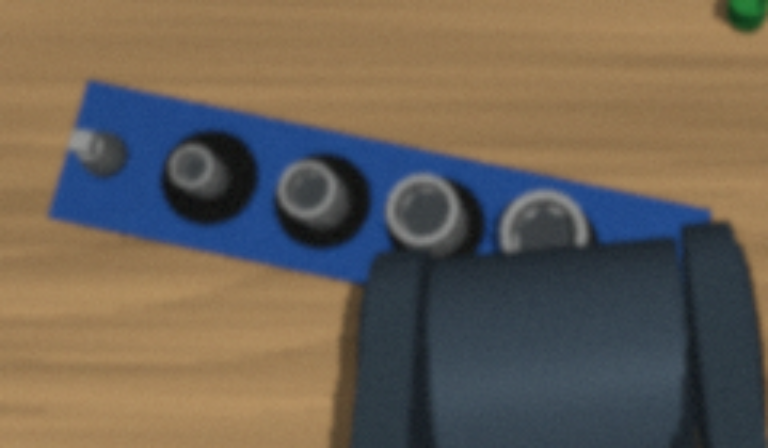

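All four stand in order: a at side-crop (193,395) next to the post, then b, c and d. The arm now covers d in the top view, which explains its 10 mm misfit. I'll move clear and recheck d.

```bash
python3 -m pendant '[0.16,-0.05,0,0,-0.3, 0.32,-0.1,0,0,-0.3, 0.48,-0.1,0,0,-0.3, 0.64,-0.1,0,0,-0.3, 0.8,-0.1,0,0,-0.3, 0.8,-0.1,0,0,-0.3]'; python3 chk.py d .507 .12; python3 - <<'E'
from h import *
a=ctrl.snapshot("top")["color"][:,:,::-1]
cv2.imwrite("pics/fint2.png",cv2.resize(a[200:340,110:350],None,fx=3.2,fy=3.2))
E
```

```text
time_s: 31.05
ee_pos: [0.3559, -0.1546, 0.1527]
tool_rot: [-0.447, 0.444, -0.546, 0.552]
ft_force: [-0.2, 0.8, 0.1]
finger_gap: 0.0555
top [0.5077 0.1214] off mm [0.7 1.4] mask 267 260 294 289 model [265.7 258.9 294.2 290. ]
side [0.5069 0.1144] off mm [-0.1 -5.6] mask 325 250 354 296 model [325.  247.9 355.6 295.1]
3125
```

View pics/fint2.png

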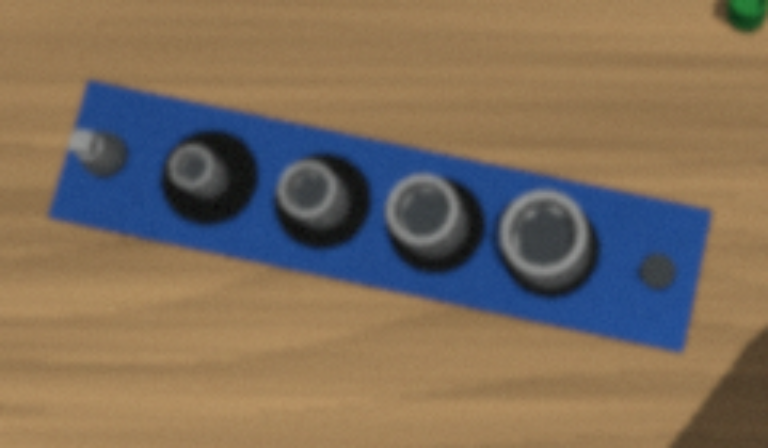

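```bash
python3 -c "
from workcell import ctrl
print(ctrl.finish_job())"
```

```text
the job is handed in; nothing more can be done
None
```

All four sockets are on the holder in order of size: a next to the drive post, then b, c and d. Each stands upright, mouth up, and I handed the job in at about 31 s with the gripper clear of everything.

- **Position:** By the top camera every socket is within about 2 mm of its seat centre. The side camera agrees for a, b and c.
- **Disagreeing check:** The side camera put d 5.6 mm off its seat along the row. c hides part of d in that view, so I trusted the unobstructed top view, which gave about 1.5 mm.
- **Height reading:** The reported tool height ran about 35 mm lower than the real fingertips. I found this from pictures before the first grip and allowed for it.
- **Tilt and force:** The tool picked up a tilt of about 1° along the way. The highest force I read was about 35 N vertically (37 N in all), while setting c down.

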